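Start the disc sander with its dust extraction

ROBOT

A 6-joint arm with a two-finger parallel gripper is mounted at the origin on the work surface. World frame = base frame: x ahead of the robot, y to its left, z up, the work surface at z = 0. Lengths are in mm, angles in degrees, forces in N, time in s.
With the tool pointing down it reaches from about 300 to 850 mm from the base axis. Payload 4.2 kg.
Tool frame: the origin (TCP) lies midway between the tips of the shut fingers; the grasp point (between the pads) lies env.grasp_offset behind it (env.grasp_offset is the distance from the TCP to the grasp point, in mm); y points along the fingers, x is the direction in which the jaws open and shut, and the axes are right-handed (so a half turn about y gives the same grasp; the last joint's range is limited). The gripper opens to 91 mm and grips with 3 to 60 N. Pads are 32 mm wide; open, the fingers measure 118 mm over their backs; the gripper's body (76 mm by 178 mm) begins 60 mm behind the grasp point.
Start: joints at [62.338, 18.312, 89.639, -0, 72.044, -1.146], TCP at [256.717, 514.529, 213.976] pointing down, gripper open.
Joint ranges: [-177.97, 177.97], [-48.28, 115.42], [12.27, 149.76], [-77.06, 257.06], [2.81, 150.46], [-146.56, 146.56]. Speed limits (degrees/s): [147.25, 147.25, 180, 180, 180, 180].

INTERFACE

Orientations are given as [roll, pitch, yaw] about the fixed x, y, z axes, in that order (R = Rz(yaw) Ry(pitch) Rx(roll)).
In Python, from workcell import state, vision, job, env gives the robot as it stands.
- The arm moves only by the shell command python3 -m handwheel 'ROWS' [FORCE]. ROWS is JSON, a list of rows, each a list of 3 entries, a list of its own where there are three numbers: the finger opening in cm, from 0 to 9.12, then the shift along the tool's x, y, z in cm, then the turn about the tool's y in degrees. A call has 1 to 10 rows; each row is the pose to reach, as a shift and turn from the pose measured when the call began, along the tool's axes at that moment; what a row does not reach only later rows make up. A row lasts 1/10 s, in which the tool goes at most 50 mm and 8.59 degrees, less where a joint would pass 70% of its speed; a pose out of reach is approached as far as the arm can. A call with a gripper value outside its range is refused whole. The fingers move at their own pace and stop on an object; FORCE is the grip in N (left out, the last holds). Time passes only in rows, so rows that repeat a pose let the fingers close. It gives the time, the measured TCP pose, the force and the opening at its end, in the units of the state.
- state(): the state, without advancing time (a new reading comes with each control period).
- vision.grab_frame(name): name is "scene" or "top" or "wrist"; returns the picture (420x560x3 uint8, red, green, blue); there is no depth.
- vision.camera_model(name): a dict with "fov_y" (degrees; the focal length in pixels is half the picture's height over the tangent of half this angle, whatever the lens; pixels are square), "cx", "cy" (the principal point, pixels), "distortion" ([k1, k2, p1, p2, k3] as OpenCV has them; the pictures are not rectified), "extrinsics" (4x4, takes a point from world to camera coordinates). Camera axes: x right, y up, looking along -z (the intrinsics and any distortion apply to the point x, -y, -z); pixel columns grow to the right and rows downward; lengths in mm; the calibration is good to about 2 mm. A picture is of the moment at which its call begins: read the wrist's pose just before it. camera_model takes no time and is no camera call; for the wrist camera it gives the pose at the moment of the call.
- job.job_done(): hands the job in, once; it reports no verdict.
The state is a dict: "time_s": time; "qpos": joint angles; "qvel": joint speeds; "effort": joint torques, N m; "ee_pos": TCP position; "ee_rot": TCP orientation; "force": force on the tool from outside, world axes, zero at the start; "torque": the same for the moment, N m; "gripper_width": finger opening in mm.
Only numpy, scipy, OpenCV 4.12 (cv2) and the standard library are available. Lean on these libraries where they do the work, as an engineer would, in place of code of your own. Each camera call takes 0.05 s, during which the arm holds its last target.

TASK

Get the sander running with its dust extraction: first shut off the idle extraction port by pushing its gate blade fully home, then switch the dust extractor on by pressing in the far half of the right-hand rocker on the two-gang switch box, and last press the start button (the plain cylinder, not the mushroom-headed stop button) all the way in and let it spring back. Leave the stop button, the left-hand lamp rocker and the loose things on the bench as they are; nothing has to be picked up.

Things in the scene. Friction and masses are not known exactly. Their poses are not given: they have to be found in the camera images.
- port: Idle extraction port, fixed on the bench, joined to no machine: 64 mm upright metal pipe on a round foot, a blast-gate frame (120 x 104 mm, 75 to 91 mm up) and an open mouth 73 mm wide on top at 125 mm. Origin on the bench on the axis, z up. Its flat blade sticks out on the port's -x side (roughly towards the robot); the frame's edge there is 60 mm from the axis.
- gate_lip (a point): Middle of the outer face of the upturned lip on the port's blade: steel, 78 mm wide, flat outside, 71 to 120 mm above the bench (this point at 95 mm). Axes as port: push along its +x, away from the robot. When shut, this point is 66 mm from the pipe's axis.
- gate (a joint): How far the blade of the idle port has been pushed in, m: 0 fully drawn out (open), 0.068 fully home (shut, at its stop). It starts drawn out by most of its travel. It slides with about 4 N of friction and stays where it is left.
- switchbox: Grey box, fixed, with two identical white rockers side by side in a steel plate. 140 mm deep (x), 160 wide (y), 40 high at the front (-x, robot's side), 91 at the back: the face slopes 20 degrees. Origin on the bench under its middle, z up. Rockers 67 mm up the slope x 35 wide, at y = -29 (right as seen from the robot: extractor) and y = +29 mm (left: lamp). ON: far, upper half in.
- extract_far (a point): On the far (upper) half of the right-hand rocker, the extractor's: on its centre line, 22 mm from the pivot, about 18 mm off the plate when off. Pressed here squarely into the sloping face it goes in about 5 mm and switches on. Axes move with the rocker: x up the slope, z out.
- extract_rocker (a joint): Angle of the extractor's rocker, rad: 0 off (near half pressed in), 0.24 on (far half fully in, at its stop). About 2 to 3 N pressed 22 mm from the pivot moves it, 5 N at half that distance; it stays where it is left. It starts off.
- lamp_rocker (a joint): Angle of the left-hand rocker, the bench lamp's, rad, same meaning. It starts on (about 0.23) and is left alone.
- starter: Push-button box of the sander (the green machine at the bench's right end), grey, fixed: 120 mm deep (x), 180 wide (y), 40 high at the front (-x, robot's side), 84 at the back: the face slopes 20 degrees. Origin on the bench under its middle, z up. On its face: start, a plain black cylinder, left (y = +40 mm); stop, a wider, taller black mushroom, right (y = -40 mm); a small clear pilot lens between them.
- start_top (a point): Middle of the flat top of the start button, a black cylinder 31 mm across that stands 15 mm above the plate and 11 mm above its steel bezel (40 mm across). z points out of the face; it is pressed along -z.
- start_button (a joint): How far the start button is pressed, m: 0 out, 0.006 fully in. A spring returns it: about 2 N to begin, 6 N fully in. Pressing it to 0.0045 or more for a tenth of a second starts the sander.
- stop_top (a point): Middle of the domed top of the stop button, a black mushroom 42 mm across that stands 34 mm above the face.
- stop_button (a joint): How far the stop button is pressed, m: 0 out, 0.006 fully in. Left alone.
- tin: Loose black ribbed tin, 60 mm across, 100 mm tall. Origin under its middle.
- glue: Loose white glue bottle, 52 mm across, 110 mm tall. Origin under its middle.
- sandblock: Loose cork sanding block, 100 x 60 x 35 mm. Origin under its middle.
- goblet: Loose brass stage goblet, 72 mm across, 135 mm tall. Origin under its foot.
- jar: Loose jar with a steel lid, 60 mm across, 75 mm tall. Origin under its middle.
- brush: Loose paint brush lying on the bench, 200 mm long. Origin under its middle.
- mallet: Loose hammer lying on the bench, 260 mm long. Origin under its middle.
- offcut: Loose wooden offcut, 110 x 32 x 32 mm. Origin under its middle.
Things that resemble listed ones, but are neither listed nor needed, are in the scene too. What is shaped like the starter but pink is not meant.

How it is judged (in metres and radians):
On the way, in this order (a step that is already met when the one before it is completed fails the run):
1. the gate of the idle port is pushed home (value of joint gate above 0.063 m and value of joint extract_rocker below 0.12 rad), for 0.2 s.
2. the extractor's rocker is switched on, the gate being shut (value of joint gate above 0.063 m and value of joint extract_rocker above 0.2 rad and value of joint start_button below 0.002 m), for 0.2 s.
3. the start button is pressed fully in, with the gate shut and the extractor on (value of joint gate above 0.063 m and value of joint extract_rocker above 0.2 rad and value of joint start_button above 0.0045 m), for 0.1 s.
At the end, for the whole second after the job is handed in: The idle port's gate is within 5 mm of fully home, the extractor's rocker is on (0.20 rad or more of 0.24), the start button has been pressed in and has sprung back, the stop button is out, the lamp rocker is still on (value of joint gate above 0.063 m and value of joint each of extract_rocker, lamp_rocker above 0.2 rad and value of joint each of start_button, stop_button below 0.001 m); the robot touches nothing.
It fails at once if the extractor was switched on before the idle port's gate was shut (value of joint extract_rocker above 0.12 rad and value of joint gate below 0.058 m).
It fails at once if the start button was pressed before the extractor was on (value of joint start_button above 0.003 m and value of joint extract_rocker below 0.18 rad).
It fails at once if the stop button was pressed (value of joint stop_button above 0.003 m).
It fails at once if the lamp rocker was switched over (value of joint lamp_rocker below 0.15 rad).
It fails at once if a loose thing on the bench was lifted, carried or knocked away (more than 25 mm) (distance of any of tin, glue, sandblock, goblet, jar, brush, mallet, offcut from where it was at the start of the episode above 0.025 m).
It also fails if it takes over 58 s, if anything falls off the work surface, if the arm or the gripper's body presses on something with over 40 N, if the wrist force passes 120 N, or if a joint passes its speed limit or range.

## Working session

There is one attempt and no reset: what is moved stays moved. The work goes in short steps, Python scripts to look and compute and a shell command to move; the robot and the scene stay as the last step left them, time stands still between calls to the robot, and variables do not carry over. Pictures are saved under pics/ and viewed, and the job is handed in when it is done.

```bash
ls; mkdir -p pics; python3 - <<'E'
from workcell import state, vision, job, env
import cv2
print(state(), env.grasp_offset)
for n in("scene","top","wrist"):
    m=vision.camera_model(n);print(n,m)
    cv2.imwrite(f"pics/{n}0.png",cv2.cvtColor(vision.grab_frame(n),cv2.COLOR_RGB2BGR))
E
```

```text
pics
{'time_s': 0.0, 'qpos': array([ 6.23387501e+01,  1.83501169e+01,  8.97072662e+01, -2.82222706e-04,
        7.20426268e+01, -1.14428271e+00]), 'qvel': array([-0.00502967, -0.08743011, -0.13212446,  0.01981335, -0.06664188,
       -0.05344606]), 'effort': array([-8.31721136e-04, -4.12447858e+01, -2.31967986e+01,  7.27911294e-02,
        4.57378454e-02, -1.14973886e-04]), 'ee_pos': array([256.4660163 , 514.06765517, 213.12972544]), 'ee_rot': array([-89.99827105,   0.09999533,  63.48312151]), 'force': array([-0.43059461, -0.16954907,  0.27986032]), 'torque': array([ 0.02552604,  0.03910226, -0.00322826]), 'gripper_width': 91.05427052316085} 18.8
scene {'fov_y': 54.98275091180524, 'cx': 278.60390669451465, 'cy': 199.08269995296445, 'distortion': array([-0.04478079,  0.        ,  0.        ,  0.        ,  0.        ]), 'extrinsics': array([[-3.46436951e-01,  9.37979173e-01,  1.32856736e-02,
         1.02644210e+02],
       [-7.78268713e-01, -2.95298104e-01,  5.54163189e-01,
         3.92422800e+02],
       [ 5.23716764e-01,  1.81642781e-01,  8.32302019e-01,
        -1.52470712e+03],
 
[... 446 characters left out ...]
     [-7.50642934e-02,  2.60198617e-02,  9.96839164e-01,
        -1.18639514e+03],
       [ 0.00000000e+00,  0.00000000e+00,  0.00000000e+00,
         1.00000000e+00]])}
wrist {'fov_y': 62.543969572563924, 'cx': 273.34819666255066, 'cy': 208.9454487947017, 'distortion': array([-0.05896573,  0.        ,  0.        ,  0.        ,  0.        ]), 'extrinsics': array([[ 4.46298503e-01,  8.94884109e-01, -2.78632380e-04,
        -5.75211530e+02],
       [-8.67550413e-01,  4.32590176e-01, -2.45401753e-01,
         2.73054519e+01],
       [-2.19485595e-01,  1.09764163e-01,  9.69421426e-01,
        -3.90176705e+02],
       [ 0.00000000e+00,  0.00000000e+00,  0.00000000e+00,
         1.00000000e+00]])}
```

View pics/scene0.png

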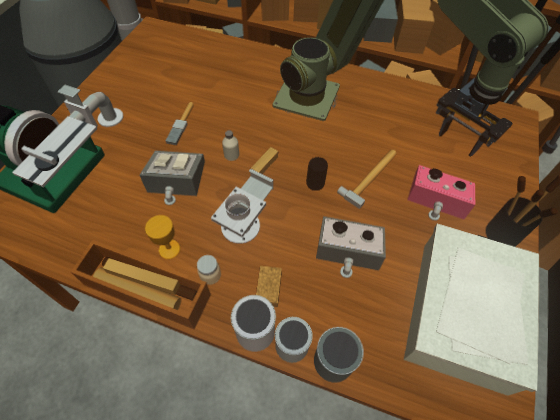

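View pics/top0.png

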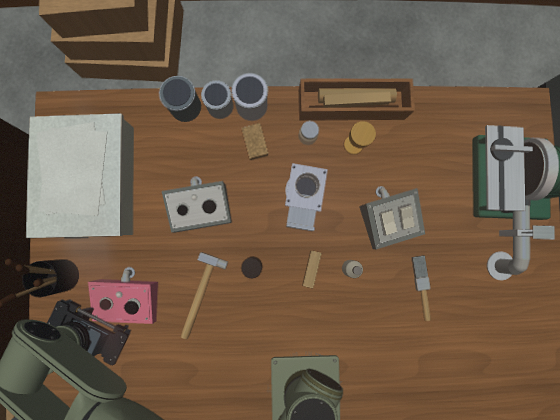

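View pics/wrist0.png

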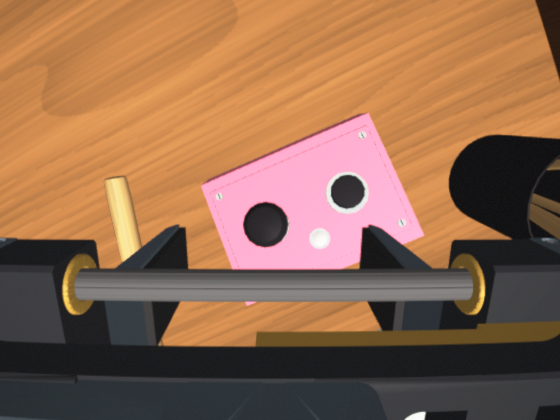

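Top view: the starter is the grey box at (197,206), with start (plain, left) at (182,210) and the mushroom at (209,206). The similar pink box is at (122,300). The switch box is at (393,219), with its right rocker at (408,213). The port is at (307,185), with the blade lip near (301,228). A look-alike pipe is at (505,265), on the sander. I'll make coarse estimates and close crops next.

```bash
cat > h.py <<'E'
import numpy as np, cv2
from workcell import state, vision, job, env
def KD(m):
    f=210/np.tan(np.radians(m["fov_y"])/2)
    return np.array([[f,0,m["cx"]],[0,f,m["cy"]],[0,0,1.]]), np.array(m["distortion"])
def ray(m,px):
    K,D=KD(m); u=cv2.undistortPoints(np.array([[px]],float),K,D)[0,0]
    E=np.array(m["extrinsics"]);R=E[:3,:3];t=E[:3,3]
    return -R.T@t, R.T@np.array([u[0],-u[1],-1.])
def onz(m,px,z):
    c,d=ray(m,px); return c+d*(z-c[2])/d[2]
def tri(obs):
    A=np.zeros((3,3));b=np.zeros(3);L=[]
    for m,p in obs:
        c,d=ray(m,p);d=d/np.linalg.norm(d);P=np.eye(3)-np.outer(d,d);A+=P;b+=P@c;L.append((c,P))
    x=np.linalg.solve(A,b); return x,[np.linalg.norm(P@(x-c)) for c,P in L]
def proj(m,X):
    K,D=KD(m);E=np.array(m["extrinsics"]);p=E[:3,:3]@np.array(X,float)+E[:3,3]
    return cv2.projectPoints(np.array([[p[0],-p[1],-p[2]]]),np.zeros(3),np.zeros(3),K,D)[0][0,0]
def crop(img,x0,x1,y0,y1,s,name):
    c=cv2.resize(img[y0:y1,x0:x1],None,fx=s,fy=s,interpolation=cv2.INTER_CUBIC);cv2.imwrite("pics/"+name,c)
def totool(dw):  # world delta -> tool cm
    from scipy.spatial.transform import Rotation as R
    r=state()["ee_rot"];return R.from_euler("xyz",r,degrees=True).as_matrix().T@np.array(dw)/10
E
python3 - <<'E'
from h import *
m=vision.camera_model("top"); s=vision.camera_model("scene")
np.set_printoptions(precision=1,suppress=True)
for n,p,z in [("port mouth",(307,185),125),("lip",(301,228),110),("rockR",(408,213),75),("start",(182,210),75),("stop",(209,206),95)]:
    print(n,onz(m,p,z))
for n,p,z in [("port mouth",(237,206),125),("lip",(262,182),110),("start",(368,237),75),("rockR",(163,162),75)]:
    print("sc",n,onz(s,p,z))
a=cv2.imread("pics/top0.png"); crop(a,150,440,150,290,2.7,"topc.png")
b=cv2.imread("pics/scene0.png"); crop(b,130,400,120,290,2.9,"scenec.png")
E
```

```text
port mouth [607.   -8.1 125. ]
lip [487.3  10.5 110. ]
rockR [ 526.4 -310.3   75. ]
start [547.1 352.6  75. ]
stop [555.5 271.   95. ]
sc port mouth [618.7  -3.4 125. ]
sc lip [509.4  26.2 110. ]
sc start [556.1 356.8  75. ]
sc rockR [ 523.5 -298.1   75. ]
```

View pics/topc.png

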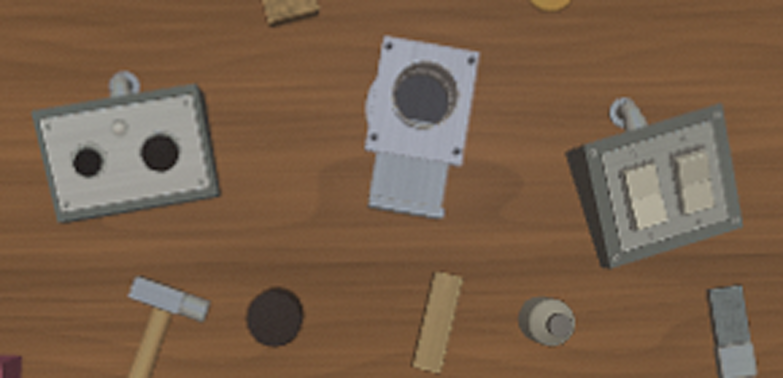

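View pics/scenec.png

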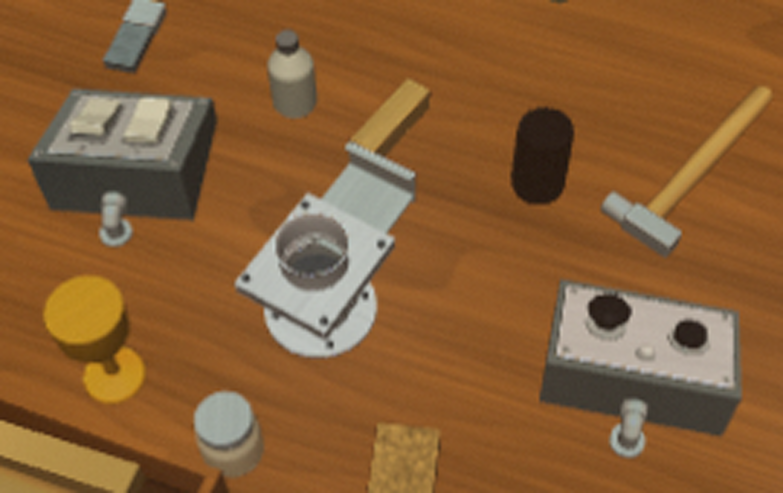

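The close crop shows these points (crop pixels): port mouth at (425,93), drawn blade lip (370,207)–(443,217), start at (87,162), mushroom at (160,152), and the right rocker of the grey switch box at (693,180). Now triangulating.

```bash
python3 - <<'E'
from h import *
np.set_printoptions(precision=1,suppress=True)
m=vision.camera_model("top"); s=vision.camera_model("scene")
T=lambda x,y:(150+x/2.7-.3,150+y/2.7-.3)
S=lambda x,y:(130+x/2.9-.3,120+y/2.9-.3)
for n,a,b in [("lipL",(370,207),(415,172)),("lipR",(443,217),(348,146)),("frame far L",(384,37),(325,334)),("frame far R",(479,52),(237,283)),
 ("mouth",(425,92),(312,250)),("start",(87,162),(690,332)),("stop",(160,152),(609,308)),
 ("st face nL",(58,220),(738,312)),("st far L",(35,112),(725,430)),
 ("rkR",(693,180),(97,118)),("box nR",(741,225),(75,92)),("box farR",(720,107),(32,158)),("box farL",(585,150),(197,170))]:
    print(n,*tri([(m,T(*a)),(s,S(*b))]))
E
```

```text
lipL [492.2  51.8 115.1] [np.float64(1.027093754359766), np.float64(1.0270937543597245)]
lipR [480.6 -25.  107.9] [np.float64(0.7516630294145515), np.float64(0.7516630294145216)]
frame far L [676.8  31.6  84.1] [np.float64(1.1469355746825587), np.float64(1.146935574682564)]
frame far R [657.7 -69.3  88. ] [np.float64(2.451982246111384), np.float64(2.4519822461112413)]
mouth [611.7  -8.1 113.1] [np.float64(1.555679316274578), np.float64(1.5556793162745475)]
start [547.9 353.4  74.8] [np.float64(0.4830712446386025), np.float64(0.4830712446386974)]
stop [556.2 273.6  85.2] [np.float64(0.9867063851566167), np.float64(0.986706385156571)]
st face nL [487.  394.6  38.5] [np.float64(1.3883639113228634), np.float64(1.3883639113228194)]
st far L [610.3 417.   29.1] [np.float64(4.6133138203505535), np.float64(4.6133138203507436)]
rkR [ 516.2 -304.3   72.3] [np.float64(1.6384354461493886), np.float64(1.6384354461493098)]
box nR [ 466.2 -371.4   32.4] [np.float64(2.0026856839811114), np.float64(2.002685683981128)]
box farR [ 594.6 -333.6   84.6] [np.float64(1.7033135473402063), np.float64(1.7033135473402146)]
box farL [ 547.8 -175.6   82.6] [np.float64(9.258465131917772), np.float64(9.258465131917799)]
```

```bash
python3 - <<'E'
from h import *
from scipy.spatial.transform import Rotation as R
np.set_printoptions(precision=2,suppress=True)
m=vision.camera_model("wrist");E=m["extrinsics"];c=-E[:3,:3].T@E[:3,3]
st=state();Rt=R.from_euler("xyz",st["ee_rot"],degrees=True).as_matrix()
print("cam in tool",Rt.T@(c-st["ee_pos"]),"look",Rt.T@(-E[2,:3]), "up",Rt.T@E[1,:3])
# viewpoint over starter & later, tool delta (cm)
print(totool(np.array([440,340,290])-st["ee_pos"]))
E
```

```text
cam in tool [   0.49 -171.57   69.36] look [ 0.    0.97 -0.25] up [0.   0.25 0.97]
[ -7.41  -7.66 -24.19]
```

```bash
python3 -m handwheel '[[0,[-1,-2,-1.5],8],[0,[-3,-4.7,-4.5],16],[0,[-6,-4.7,-9],24],[0,[-9,-4.7,-13],32],[0,[-12,-4.7,-17.5],40],[0,[-15,-4.7,-22],48],[0,[-18,-4.7,-26.5],56],[0,[-20.3,-4.7,-29.6],64],[0,[-20.3,-4.7,-29.6],72],[0,[-20.3,-4.7,-29.6],80]]' 20; python3 - <<'E'
from h import *
st=state();print(st["ee_pos"],st["ee_rot"],st["qpos"]); print(totool(np.array([475,15,262])-st["ee_pos"]))
E
```

```text
time_s: 1.15
ee_pos: [431.5, 198.5, 260.3]
ee_rot: [-90.1, 0.0, -17.1]
force: [0.3, 1.1, 0.2]
gripper_width: 14.3
[431.45037746 198.4520481  260.33664129] [-9.01044028e+01  3.36061093e-02 -1.70744324e+01] [ 2.33539715e+01  7.63056693e+00  9.71660624e+01 -5.96325084e-02
  7.52966648e+01  4.04435558e+01]
[  9.54931931  -0.14231187 -16.25823334]
```

```bash
python3 -m handwheel '[[0,[1,0,-2],8],[0,[2.5,0,-4],16],[0,[4,0,-7],24],[0,[6,0,-10],32],[0,[8,0,-13],40],[0,[9.5,-0.1,-16.3],48],[0,[9.5,-0.1,-16.3],57],[0,[9.5,-0.1,-16.3],65],[0,[9.5,-0.1,-16.3],73],[0,[9.5,-0.1,-16.3],82.4]]'; python3 -m handwheel '[[0,[0,0,0],0],[0,[0,0,0],0]]'; python3 - <<'E'
from h import *
import pickle
m=vision.camera_model("wrist");st=state();print(st["ee_pos"],st["ee_rot"],st["qpos"])
i=cv2.cvtColor(vision.grab_frame("wrist"),cv2.COLOR_RGB2BGR);cv2.imwrite("pics/wport.png",i);pickle.dump((m,i,st),open("wport.pkl","wb"))
E
```

```text
time_s: 2.15
ee_pos: [474.2, 14.6, 261.3]
ee_rot: [-90.1, -0.1, -99.0]
force: [0.1, 0.0, 0.4]
gripper_width: 0.4
time_s: 2.35
ee_pos: [474.0, 14.6, 261.0]
ee_rot: [-90.1, -0.1, -98.9]
force: [0.6, 1.2, -1.0]
gripper_width: 0.1
[473.98691869  14.55381708 261.03606813] [-90.12441588  -0.10620349 -98.87653508] [ 4.29074511e-01  7.57017602e+00  9.71374897e+01 -8.75005205e-02
  7.54323024e+01  9.93278368e+01]
```

View pics/wport.png

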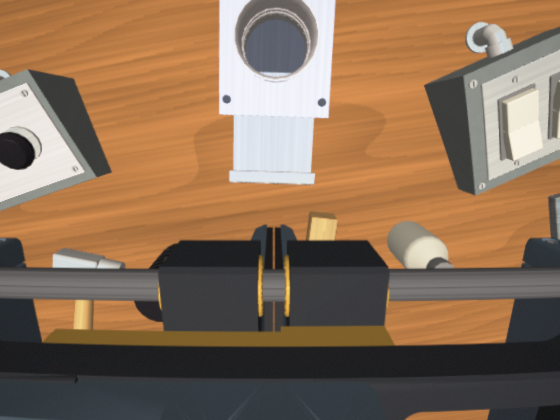

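The wrist view shows the port mouth around (276,45), the lip's outer top edge from (229,181) to (314,184), and the shut fingers at (275,245). The switch box is at upper right.

```bash
python3 - <<'E'
from h import *
import pickle
np.set_printoptions(precision=1,suppress=True)
m,i,st=pickle.load(open("wport.pkl","rb"))
crop(i,200,350,0,200,3.9,"wportc.png")
L=onz(m,(229,182),120);R=onz(m,(314.5,185),120)
print(L,R,(L+R)/2,np.linalg.norm(L-R),np.degrees(np.arctan2(-(L-R)[0],(L-R)[1])))
E
```

```text
[494.8  53.1 120. ] [480.  -23.9 120. ] [487.4  14.6 120. ] 78.4125925617476 -10.913469649853553
```

View pics/wportc.png

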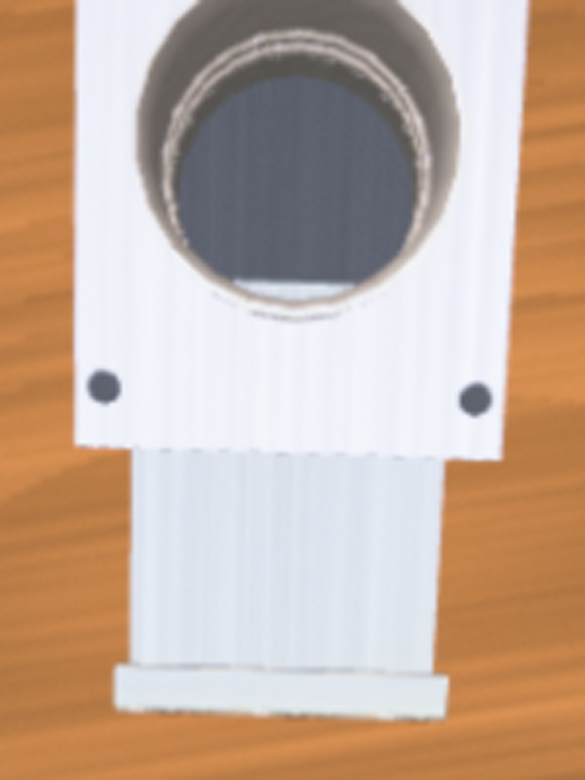

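```bash
python3 - <<'E'
from h import *
import pickle
np.set_printoptions(precision=1,suppress=True)
m,i,st=pickle.load(open("wport.pkl","rb"))
P=lambda x,y:(200+x/3.9-.4,y/3.9-.4)
a=onz(m,P(75,446),91);b=onz(m,P(502,460),91);print(a,b,np.linalg.norm(a-b),np.degrees(np.arctan2(-(a-b)[0],(a-b)[1])))
L=onz(m,P(115,711),120);R=onz(m,P(446,719),120);print(L,R,np.linalg.norm(L-R))
ya=np.radians(-10.5);ex=np.array([np.cos(ya),np.sin(ya),0])
l=onz(m,P(137,140),125);r=onz(m,P(460,140),125);print("mouth sides",l,r,np.linalg.norm(l-r))
print("axis from frame",(a+b)/2+60*ex, "remaining",ex@((a+b)/2-(L+R)/2)-6)
st=state();mid=(L+R)/2;mid[2]=88
pre=mid-ex*45; print("pre",pre,totool(pre-st["ee_pos"]),"final contact",(a+b)/2-6*ex)
E
```

```text
[556.9  55.2  91. ] [537.4 -48.1  91. ] 105.04286738936186 -10.694449860144465
[494.9  53.  120. ] [481.  -23.5 120. ] 77.77922982908974
mouth sides [615.6  25.5 125. ] [605.1 -42.1 125. ] 68.37485420197815
axis from frame [606.2  -7.4  91. ] remaining 54.264856023974076
pre [443.7  23.   88. ] [-0.4 17.3 -3.1] final contact [541.3   4.6  91. ]
```

```bash
python3 -m handwheel '[[0,[-0.4,0,-3.1],1.7],[0,[-0.4,4,-3.1],1.7],[0,[-0.4,8,-3.1],1.7],[0,[-0.4,12,-3.1],1.7],[0,[-0.4,16,-3.1],1.7],[0,[-0.4,17.3,-3.1],1.7],[0,[-0.4,17.3,-3.1],1.7],[0,[-0.4,17.3,-3.1],1.7]]' ; python3 - <<'E'
from h import *
st=state();print(totool(np.array([541.3,4.6,88])-st["ee_pos"]))
E
```

```text
time_s: 3.2
ee_pos: [444.3, 23.1, 88.7]
ee_rot: [-90.1, -0.1, -100.5]
force: [-0.4, -0.6, -0.1]
gripper_width: 0.5
[0.04523554 0.0551074  9.87706227]
```

```bash
python3 -m handwheel '[[0,[0,0,1],0],[0,[0,0,2],0],[0,[0,0,2.6],0],[0,[0,0,3.2],0],[0,[0,0,3.8],0],[0,[0,0,4.4],0],[0,[0,0,5],0],[0,[0,0,5.5],0],[0,[0,0,6],0],[0,[0,0,6],0]]'; python3 -m handwheel '[[0,[0,0,0.4],0],[0,[0,0,0.8],0],[0,[0,0,1.2],0],[0,[0,0,1.5],0],[0,[0,0,1.8],0],[0,[0,0,1.8],0]]'
```

```text
time_s: 4.2
ee_pos: [504.5, 11.8, 88.5]
ee_rot: [-90.0, -0.1, -100.5]
force: [-0.9, -0.2, -0.1]
gripper_width: 0.5
time_s: 4.8
ee_pos: [522.8, 8.3, 88.4]
ee_rot: [-89.9, -0.1, -100.5]
force: [-2.4, -0.1, -0.3]
gripper_width: 0.4
```

```bash
python3 -m handwheel '[[0,[0,0,0.2],0],[0,[0,0,0.4],0],[0,[0,0,0.4],0]]'; python3 - <<'E'
from h import *
i=cv2.cvtColor(vision.grab_frame("wrist"),cv2.COLOR_RGB2BGR);cv2.imwrite("pics/p1.png",i)
E
```

```text
time_s: 5.1
ee_pos: [527.1, 7.5, 88.3]
ee_rot: [-89.9, -0.1, -100.5]
force: [-3.8, 0.2, 0.5]
gripper_width: 0.8
```

View pics/p1.png

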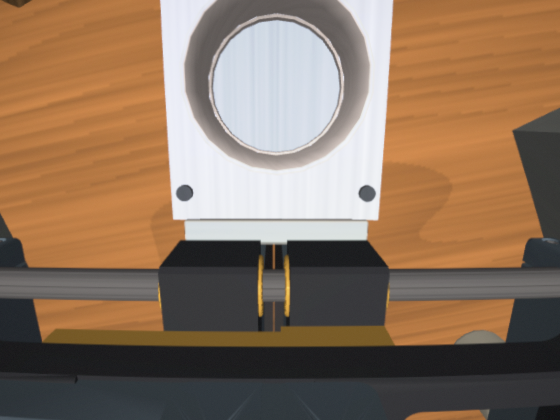

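The lip strip (185–367, 218–240) is now almost at the frame and the blade closes the mouth. I'll push on until the force rises.

```bash
python3 -m handwheel '[[0,[0,0,0.2],0],[0,[0,0,0.3],0],[0,[0,0,0.3],0]]';python3 -m handwheel '[[0,[0,0,0.2],0],[0,[0,0,0.3],0],[0,[0,0,0.3],0]]'
```

```text
time_s: 5.45
ee_pos: [528.4, 7.3, 88.3]
ee_rot: [-90.1, -0.1, -100.5]
force: [-8.8, 1.6, 3.2]
gripper_width: 0.4
time_s: 5.75
ee_pos: [528.3, 7.3, 88.4]
ee_rot: [-90.5, -0.1, -100.6]
force: [-11.1, 2.4, 7.2]
gripper_width: 0.8
```

The TCP stopped moving while the force rose to 11 N, so the gate is at its stop. I'll back off, rise and go over to the switch box.

```bash
python3 -m handwheel '[[0,[0,0,0.2],0],[0,[0,0,0.2],0],[0,[0,0,-1],0],[0,[0,0,-4],0],[0,[0,-3,-5],0],[0,[0,-7,-5],0],[0,[0,-11,-5],0],[0,[0,-15,-5],0],[0,[0,-17,-5],0]]'; python3 - <<'E'
from h import *
i=cv2.cvtColor(vision.grab_frame("wrist"),cv2.COLOR_RGB2BGR);cv2.imwrite("pics/p2.png",i)
st=state();print(st["ee_pos"],st["ee_rot"]);print(totool(np.array([450,-285,255])-st["ee_pos"]))
E
```

```text
time_s: 6.65
ee_pos: [483.3, 16.6, 263.2]
ee_rot: [-89.9, -0.0, -100.5]
force: [0.7, 1.0, 0.3]
gripper_width: -0.0
[484.42332248  16.62837284 265.20721272] [-8.96617492e+01  2.39224841e-02 -1.00543653e+02]
[30.28387862  1.0206643   2.12913516]
```

View pics/p2.png

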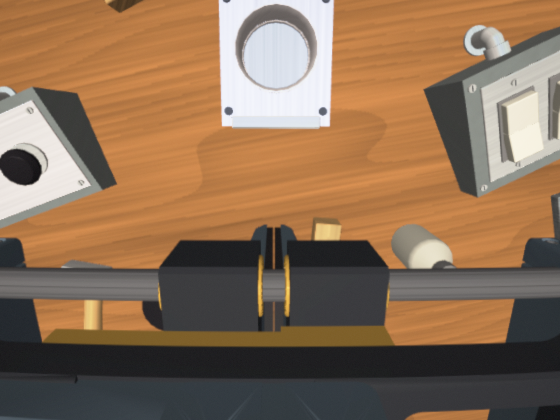

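The lip is against the frame (edge at y≈126) and the mouth is closed. Now to the switch box.

```bash
python3 -m handwheel '[[0,[2,0,0],0],[0,[6,0.3,0.5],-5],[0,[10,0.6,0.5],-10],[0,[14,0.7,1],-15],[0,[18,1,1],-20],[0,[22,1,1.5],-25],[0,[26,1,2],-27],[0,[30.3,1,2.1],-27],[0,[30.3,1,2.1],-27],[0,[30.3,1,2.1],-27]]'; python3 -m handwheel '[[0,[0,0,0],0],[0,[0,0,0],0]]'; python3 - <<'E'
from h import *
import pickle
m=vision.camera_model("wrist");st=state();print(st["ee_pos"],st["ee_rot"],st["qpos"])
i=cv2.cvtColor(vision.grab_frame("wrist"),cv2.COLOR_RGB2BGR);cv2.imwrite("pics/wsw.png",i);pickle.dump((m,i,st),open("wsw.pkl","wb"))
E
```

```text
time_s: 7.7
ee_pos: [449.8, -285.7, 254.5]
ee_rot: [-89.7, -0.1, -73.7]
force: [-0.1, 0.8, 0.7]
gripper_width: 0.7
time_s: 7.9
ee_pos: [450.1, -284.6, 254.4]
ee_rot: [-89.6, -0.1, -73.6]
force: [-0.2, 0.1, -0.0]
gripper_width: 0.5
[ 450.11053962 -284.55180159  254.38236337] [-89.62691513  -0.13081007 -73.56363221] [-33.6653432   12.92810762  91.32072287   0.20906011  75.41160023
  39.84580592]
```

View pics/wsw.png

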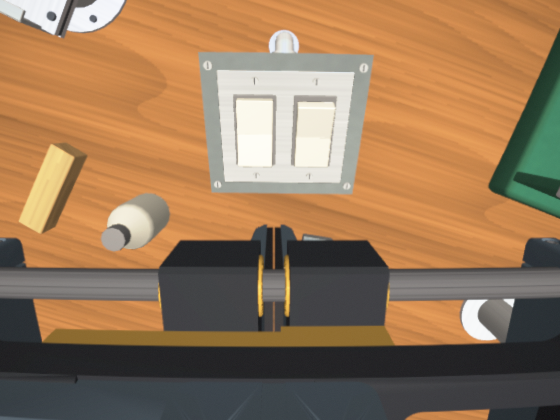

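The box is square in view, with corners at (201,55), (372,56), (354,194) and (213,192). The right rocker spans (295–335, 102–168).

```bash
python3 - <<'E'
from h import *
import pickle
np.set_printoptions(precision=1,suppress=True)
m,i,st=pickle.load(open("wsw.pkl","rb"))
g=cv2.resize(i[40:205,190:385],None,fx=4,fy=4,interpolation=cv2.INTER_CUBIC);cv2.imwrite("pics/wswc.png",g)
fl=onz(m,(200.5,54),91);fr=onz(m,(372.5,55),91);nl=onz(m,(212.5,191.5),40);nr=onz(m,(354.5,194),40)
print(fl,fr,nl,nr,[np.linalg.norm(v) for v in(fl-fr,nl-nr)],np.linalg.norm(((fl+fr)-(nl+nr))[:2]/2))
c=(fl+fr+nl+nr)/4;d=(fl+nl-fr-nr);yaw=np.arctan2(-d[0],d[1]);print(c,np.degrees(yaw))
ex=np.array([np.cos(yaw),np.sin(yaw),0]);ey=np.array([-ex[1],ex[0],0]);ez=np.array([0,0,1])
t=np.radians(20)
c[2]=0
for h in (0,10,18):
  for y in (-29,29):
    o=c+ey*y+ez*65.5; up=ex*np.cos(t)+ez*np.sin(t);n=-ex*np.sin(t)+ez*np.cos(t)
    print(h,y,[proj(m,o+up*k+n*h) for k in(-33.5,0,22,33.5)], o+up*22+n*h)
E
```

```text
[ 556.7 -183.2   91. ] [ 600.6 -334.    91. ] [ 424.  -219.4   40. ] [ 467.  -375.6   40. ] [np.float64(157.1322543731334), np.float64(162.02711321208963)] 138.723401147557
[ 512.1 -278.1   65.5] 15.82851084690417
0 -29 [array([311.1, 160.9]), array([313.4, 131.2]), array([315. , 110.1]), array([315.9,  98.5])] [ 539.9 -300.3   73. ]
0 29 [array([257.1, 160.3]), array([256.6, 130.5]), array([256.3, 109.4]), array([256.1,  97.7])] [ 524.1 -244.5   73. ]
10 -29 [array([312. , 165.1]), array([314.3, 134.9]), array([316. , 113.3]), array([316.9, 101.5])] [ 536.6 -301.2   82.4]
10 29 [array([256.7, 164.5]), array([256.2, 134.2]), array([255.8, 112.6]), array([255.7, 100.7])] [ 520.8 -245.4   82.4]
18 -29 [array([312.7, 168.6]), array([315.1, 138. ]), array([316.9, 116.1]), array([317.8, 104. ])] [ 534.  -302.    89.9]
18 29 [array([256.4, 167.9]), array([255.8, 137.3]), array([255.5, 115.3]), array([255.3, 103.2])] [ 518.1 -246.2   89.9]
```

View pics/wswc.png

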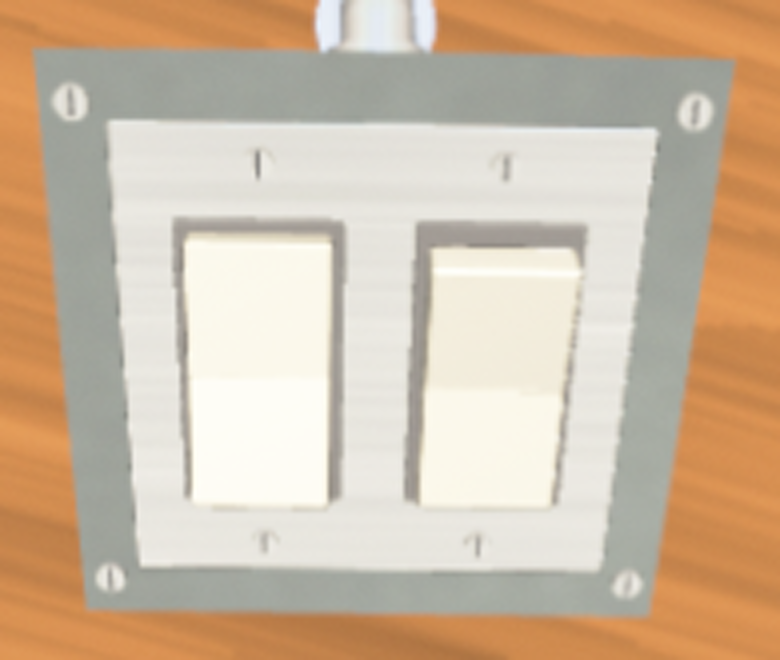

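```bash
python3 - <<'E'
from h import *
np.set_printoptions(precision=2,suppress=True)
st=state();print(totool(np.array([523.4,-305,110])-st["ee_pos"]))
E
```

```text
[ 4.   14.5   6.36]
```

```bash
python3 -m handwheel '[[0,[2,0,3],0.6],[0,[4,0,6.4],0.6],[0,[4,4,6.4],0.6],[0,[4,8,6.4],0.6],[0,[4,12,6.4],0.6],[0,[4,14,6.4],0.6],[0,[4,14.5,6.4],0.6],[0,[4,14.5,6.4],0.6],[0,[4,14.5,6.4],0.6]]'; python3 - <<'E'
from h import *
i=cv2.cvtColor(vision.grab_frame("wrist"),cv2.COLOR_RGB2BGR);cv2.imwrite("pics/s1.png",i)
i=cv2.cvtColor(vision.grab_frame("scene"),cv2.COLOR_RGB2BGR);crop(i,90,270,80,230,4,"s1s.png")
E
```

```text
time_s: 8.85
ee_pos: [525.0, -305.1, 111.7]
ee_rot: [-89.5, -0.3, -74.1]
force: [-0.7, 0.0, 0.7]
gripper_width: 0.1
```

View pics/s1.png

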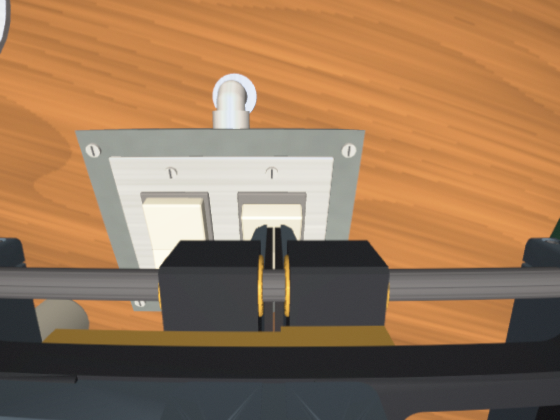

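View pics/s1s.png

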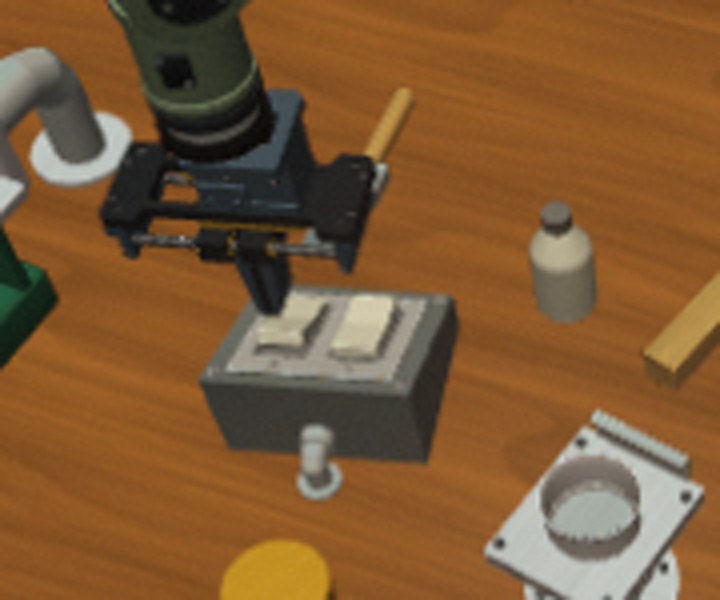

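Both views show the shut fingers over the far half of the right rocker, centred on it at wrist pixel (273,225). Pressing now.

```bash
python3 -m handwheel '[[0,[0,0.8,0.3],0],[0,[0,1.5,0.5],0],[0,[0,1.7,0.6],0],[0,[0,1.9,0.7],0],[0,[0,1.9,0.7],0]]'; python3 -m handwheel '[[0,[0,0.2,0.07],0],[0,[0,0.3,0.1],0],[0,[0,0.3,0.1],0]]'; python3 -m handwheel '[[0,[0,0.2,0.07],0],[0,[0,0.3,0.1],0],[0,[0,0.3,0.1],0]]'
```

```text
time_s: 9.45
ee_pos: [532.9, -303.4, 93.4]
ee_rot: [-89.4, -0.3, -74.1]
force: [1.0, 1.3, 3.3]
gripper_width: 0.4
time_s: 9.75
ee_pos: [534.3, -303.2, 90.5]
ee_rot: [-89.3, -0.4, -74.1]
force: [3.4, 0.6, 3.8]
gripper_width: 0.7
time_s: 10.05
ee_pos: [535.1, -303.2, 89.3]
ee_rot: [-89.3, -0.4, -74.1]
force: [-0.8, 2.0, 14.3]
gripper_width: 0.4
```

```bash
python3 -m handwheel '[[0,[0,0.2,0.03],0],[0,[0,0.2,0.03],0],[0,[0,0.2,0.03],0]]'; python3 -m handwheel '[[0,[0,-2,-0.7],0],[0,[0,-5,-1],0],[0,[0,-9,-3],0],[0,[0,-13,-6.5],0],[0,[0,-16,-8],0],[0,[0,-17,-8.5],0],[0,[0,-17,-8.5],0]]';python3 - <<'E'
from h import *
i=cv2.cvtColor(vision.grab_frame("wrist"),cv2.COLOR_RGB2BGR);crop(i,150,420,20,220,2.9,"s2.png")
st=state();print(totool(np.array([475,345,265])-st["ee_pos"]),st["ee_pos"])
E
```

```text
time_s: 10.35
ee_pos: [535.1, -303.2, 89.3]
ee_rot: [-89.3, -0.5, -74.1]
force: [-1.2, 2.6, 14.6]
gripper_width: 0.3
time_s: 11.05
ee_pos: [450.3, -326.3, 258.8]
ee_rot: [-89.3, -0.5, -74.2]
force: [0.1, -0.5, -0.6]
gripper_width: 0.3
[-63.83923478  -0.99389726  20.68172975] [ 450.45444635 -325.63590099  257.12780247]
```

View pics/s2.png

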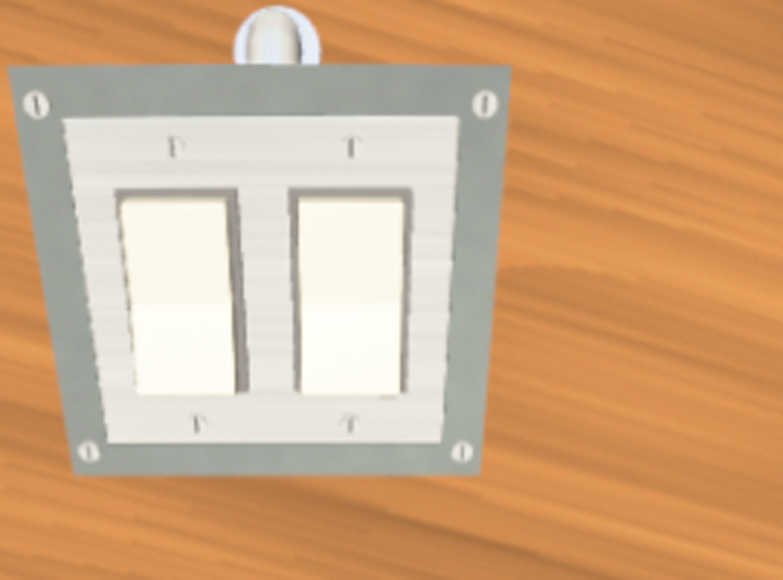

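Both rockers now look the same (far halves in), so the extractor is on and the lamp rocker is unchanged. Moving over to the starter.

```bash
python3 -m handwheel '[[0,[-2,-0.5,0.6],0],[0,[-6,-1,2],0],[0,[-10.5,-1,3.4],0],[0,[-15,-1,4.8],0],[0,[-19.5,-1,6.3],0],[0,[-24,-1,7.7],0],[0,[-28.5,-1,9.2],0],[0,[-32,-1,10.3],0],[0,[-32,-1,10.3],0]]';python3 - <<'E'
from h import *
st=state();print(totool(np.array([465,345,265])-st["ee_pos"]),st["ee_pos"],st["ee_rot"])
E
```

```text
time_s: 12.0
ee_pos: [461.2, 14.6, 263.3]
ee_rot: [-89.7, -0.2, -73.8]
force: [0.2, -0.5, 0.4]
gripper_width: 0.7
[-31.61557446  -0.22882132   9.60020836] [461.15204866  14.60852566 263.33935026] [-89.69034943  -0.20774844 -73.77882198]
```

```bash
python3 -m handwheel '[[0,[-2,0,0.6],0],[0,[-6,0,1.8],3],[0,[-10.5,0,3.2],6],[0,[-15,0,4.6],9],[0,[-19.5,0,5.9],10],[0,[-24,0,7.3],10],[0,[-28.5,-0.1,8.7],10],[0,[-31.6,-0.2,9.6],10],[0,[-31.6,-0.2,9.6],10],[0,[-31.6,-0.2,9.6],10]]';python3 -m handwheel '[[0,[0,0,0],0],[0,[0,0,0],0]]'; python3 - <<'E'
from h import *
import pickle
m=vision.camera_model("wrist");st=state();print(st["ee_pos"],st["ee_rot"],st["qpos"])
i=cv2.cvtColor(vision.grab_frame("wrist"),cv2.COLOR_RGB2BGR);cv2.imwrite("pics/wst.png",i);pickle.dump((m,i,st),open("wst.pkl","wb"))
E
```

```text
time_s: 13.0
ee_pos: [464.7, 344.5, 262.2]
ee_rot: [-89.9, -0.3, -83.7]
force: [0.1, 0.2, -0.0]
gripper_width: 0.7
time_s: 13.2
ee_pos: [464.6, 342.9, 261.3]
ee_rot: [-90.0, -0.4, -83.8]
force: [-0.5, -0.7, 0.1]
gripper_width: 0.5
[464.63446254 342.89424948 261.30430426] [-89.97416559  -0.4230543  -83.78993543] [ 35.50757901  17.20844812  84.40802983  -0.38930634  78.56827091
 119.37519514]
```

View pics/wst.png

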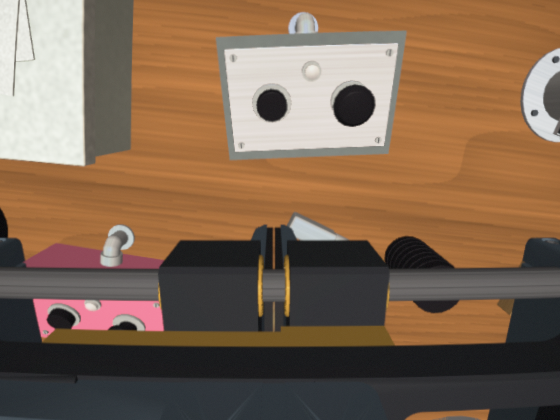

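The grey starter has its corners at (217,39), (406,31), (389,152) and (229,160). The plain start button is at (271,104) with a ring visible around it. The larger mushroom is at (354,105).

```bash
python3 - <<'E'
from h import *
import pickle
np.set_printoptions(precision=1,suppress=True)
m,i,st=pickle.load(open("wst.pkl","rb"))
g=(i.max(axis=2)<60).astype(np.uint8)
n,l,s,c=cv2.connectedComponentsWithStats(g[60:150,230:390])
for k in range(1,n):
    if s[k,4]>100:print(s[k]+[230,60,0,0,0],c[k]+[230,60])
fl=onz(m,(217,38.5),84);fr=onz(m,(406,31),84);nl=onz(m,(229,160.5),40);nr=onz(m,(389.5,152.5),40)
print([np.linalg.norm(v) for v in(fl-fr,nl-nr)],np.linalg.norm(((fl+fr)-(nl+nr))[:2]/2))
cc=(fl+fr+nl+nr)/4;d=(fl+nl-fr-nr);yaw=np.arctan2(-d[0],d[1]);print(cc,np.degrees(yaw))
ex=np.array([np.cos(yaw),np.sin(yaw),0]);ey=np.array([-ex[1],ex[0],0]);ez=np.array([0,0,1]);t=np.radians(20)
N=-ex*np.sin(t)+ez*np.cos(t)
T=cc+ey*40+N*15;print("start_top",T,proj(m,T), "stop",proj(m,cc-ey*40+N*34))
print("by px",onz(m,(271.3,104.6),T[2]))
E
```

```text
[ 334   85   40   41 1280] [353.6 105.2]
[257  90  29  31 712] [271.3 104.9]
[np.float64(178.38483749012218), np.float64(182.56835932512783)] 118.9413716631923
[558.7 314.   62. ] 8.983141036738097
start_top [547.4 352.7  76.1] [272.3 107. ] stop [356.7 109.5]
by px [549.6 353.9  76.1]
```

```bash
python3 - <<'E'
from h import *
np.set_printoptions(precision=2,suppress=True)
st=state();print(totool(np.array([538,352,98])-st["ee_pos"]))
E
```

```text
[-0.2  16.38  7.36]
```

```bash
python3 -m handwheel '[[0,[0,0,3.5],-2],[0,[-0.2,0,7.4],-2.8],[0,[-0.2,4,7.4],-2.8],[0,[-0.2,8,7.4],-2.8],[0,[-0.2,12,7.4],-2.8],[0,[-0.2,15,7.4],-2.8],[0,[-0.2,16.4,7.4],-2.8],[0,[-0.2,16.4,7.4],-2.8],[0,[-0.2,16.4,7.4],-2.8]]'; python3 - <<'E'
from h import *
np.set_printoptions(precision=2,suppress=True)
i=cv2.cvtColor(vision.grab_frame("wrist"),cv2.COLOR_RGB2BGR);cv2.imwrite("pics/b1.png",i)
i=cv2.cvtColor(vision.grab_frame("scene"),cv2.COLOR_RGB2BGR);crop(i,270,450,130,280,4,"b1s.png")
st=state();print(st["ee_pos"],st["qpos"],totool(np.array([538,352,98])-st["ee_pos"]))
E
```

```text
time_s: 14.15
ee_pos: [539.4, 352.2, 99.4]
ee_rot: [-89.8, -0.3, -81.0]
force: [-0.1, -0.3, -0.0]
gripper_width: 0.4
[539.71 352.66 100.15] [ 32.34  29.25  89.2   -0.43  61.41 113.55] [ 0.04  0.21 -0.18]
```

View pics/b1.png

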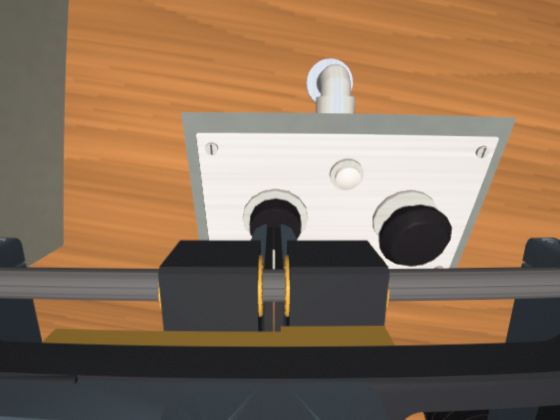

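View pics/b1s.png

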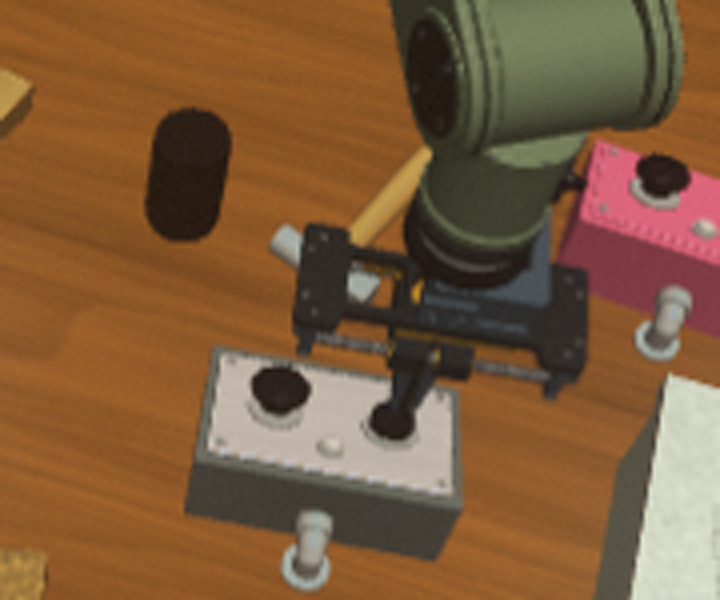

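The wrist view shows the tip at (273,228), at the near half of the start button (275,215), with the mushroom well clear at (415,232). Pressing down, then along the normal.

```bash
python3 -m handwheel '[[0,[0,0.8,0],0],[0,[0,1.5,0],0],[0,[0,2,0],0],[0,[0,2.2,0],0],[0,[0,2.2,0],0]]'; python3 -m handwheel '[[0,[0,0.2,0.07],0],[0,[0,0.4,0.14],0],[0,[0,0.4,0.14],0]]';
```

```text
time_s: 14.75
ee_pos: [540.3, 352.7, 78.5]
ee_rot: [-89.7, -0.3, -81.0]
force: [0.1, -0.8, 3.0]
gripper_width: 0.4
time_s: 15.05
ee_pos: [541.4, 352.9, 75.9]
ee_rot: [-89.7, -0.3, -81.0]
force: [-3.8, -2.2, 9.8]
gripper_width: 0.3
```

```bash
python3 -m handwheel '[[0,[0,0.2,0.07],0],[0,[0,0.4,0.14],0],[0,[0,0.4,0.14],0]]'; python3 -m handwheel '[[0,[0,0.2,0.07],0],[0,[0,0.4,0.14],0],[0,[0,0.4,0.14],0]]'
```

```text
time_s: 15.35
ee_pos: [541.7, 353.0, 75.4]
ee_rot: [-89.7, -0.2, -81.0]
force: [-8.3, -4.5, 21.6]
gripper_width: 0.4
time_s: 15.65
ee_pos: [541.7, 353.0, 75.3]
ee_rot: [-89.8, -0.2, -81.0]
force: [-8.8, -3.9, 24.0]
gripper_width: 0.3
```

```bash
python3 - <<'E'
from h import *
i=cv2.cvtColor(vision.grab_frame("wrist"),cv2.COLOR_RGB2BGR);cv2.imwrite("pics/b2.png",i)
E
for k in 1 2 3 4 5; do python3 -m handwheel '[[0,[0,-0.15,-0.05],0],[0,[0,-0.15,-0.05],0]]' | egrep 'ee_pos|force'; done
```

```text
ee_pos: [540.7, 352.9, 78.0]
force: [-1.0, -1.4, 3.4]
ee_pos: [540.1, 352.7, 79.5]
force: [-0.9, -0.9, 3.1]
ee_pos: [539.6, 352.6, 80.8]
force: [0.5, -0.9, 3.6]
ee_pos: [539.1, 352.6, 82.1]
force: [-0.2, -0.3, 1.6]
ee_pos: [538.3, 352.4, 83.2]
force: [-0.1, 0.5, 0.5]
```

View pics/b2.png

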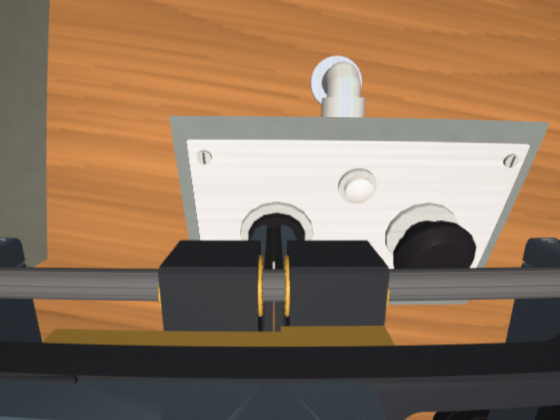

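The spring contact lasted about 6–7 mm along the normal before letting go near z=82, and the force rose steeply at the bottom, so the button reached its stop. Retreating and checking.

```bash
python3 -m handwheel '[[0,[0,-2,-0.7],0],[0,[0,-6,-2],0],[0,[0,-10,-6],0],[0,[0,-14,-10],0],[0,[0,-17,-14],0],[0,[0,-17,-15],0],[0,[0,-17,-15],0]]';python3 - <<'E'
from h import *
i=cv2.cvtColor(vision.grab_frame("wrist"),cv2.COLOR_RGB2BGR);cv2.imwrite("pics/e1.png",i)
i=cv2.cvtColor(vision.grab_frame("scene"),cv2.COLOR_RGB2BGR);crop(i,130,400,120,290,2.9,"e2.png")
E
```

```text
time_s: 17.4
ee_pos: [388.0, 329.7, 255.2]
ee_rot: [-89.7, -0.1, -80.9]
force: [0.5, -0.3, 0.2]
gripper_width: 0.4
```

View pics/e1.png

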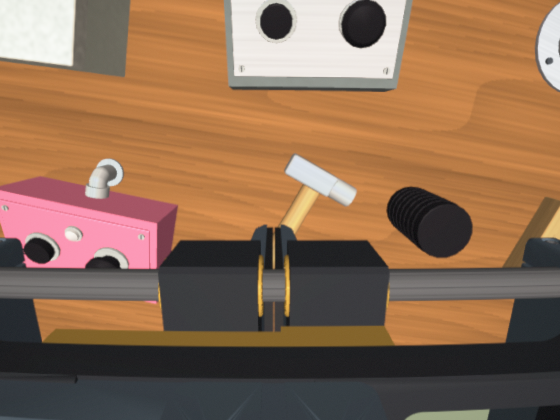

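View pics/e2.png

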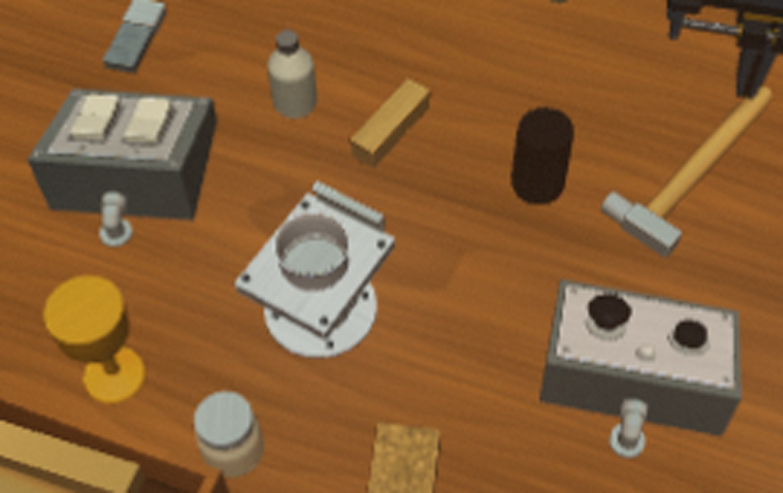

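The scene crop shows the gate shut, both rockers on, the start button standing out, and the loose things where they were. The arm is clear of everything.

```bash
python3 -c "
from workcell import job
print(job.job_done())"
```

```text
the job is handed in; nothing more can be done
None
```

The job is handed in at about 17.5 s. All three steps were done in order; handing in gives no verdict, so these are my own checks.

- **Gate:** I pushed the idle port's blade in until it stopped moving, at about 11 N. The picture afterwards shows the mouth closed and the lip against the frame.
- **Extractor rocker:** I pressed its far half until it stopped moving, at about 14 N. In the picture it looks the same as the lamp rocker, which is on and was not touched.
- **Start button:** I pressed it until it stopped moving, at about 24 N. Backing off, the contact lasted about 6–7 mm, so it reached full depth, and it stood out again in the last picture.

**Final state:** The last pictures show the stop button out and the loose things where they were. The arm is clear, at about 255 mm height, with near-zero force.

**Disagreements:**
- The stopping height on the start button was about 3–4 mm above what I calculated. I put that down to the fingertip's shape and calibration error, because the travel and forces fit a full press.
- The pilot lens did not visibly light, so it gave no separate sign that the sander had started.

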